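# Leak-test a capped copper stub: seat it and hold the sprung lever level

## Robot

A 6-joint arm with a two-finger parallel gripper is mounted at the origin on the work surface. World frame = base frame: x ahead of the robot, y to its left, z up, the work surface at z = 0. Lengths are in m, angles in rad, forces in N, time in s.
With the tool pointing down it reaches from about 0.425 to 0.95 m from the base axis. Payload 3.5 kg.
Tool frame: the origin (TCP) lies on the centre line of the jaws, within the pads' length; the fingertips stand 8 mm ahead of it and the grasp point (between the pads) lies 11 mm behind it; z points along the fingers, y is the line along which they close (so a half turn about z gives the same grasp; the last joint's range is limited). The gripper opens to 85 mm and grips with 20 to 120 N. Pads are 22 mm wide; open, the fingers measure 114 mm over their backs; the gripper's body (76 mm by 85 mm) begins 54 mm behind the grasp point. The pads swing forward as they close: fully open they stand 13 mm farther back than shut.
Start: joints at [1.189, 0.286, 1.577, -0, 1.279, -0.15], TCP at [0.155, 0.657, 0.213] pointing down, gripper open.
Joint ranges: [-2.77, 2.77], [-0.9, 2.22], [0.21, 2.48], [-1.53, 4.67], [0.24, 2.81], [-2.84, 2.84]. Speed limits (rad/s): [2.79, 2.79, 3.14, 3.14, 3.14, 3.14].

## Interface

Orientations are given as a unit quaternion [x, y, z, w].
In Python, from plant import ctrl gives the robot as it stands. The module is installed in compiled form; this text tells all that it offers.
- The arm moves only by the tool send_rows, never from a script. Its argument "steps" is a list of rows, each a list of 5 numbers: the shift along the tool's x, y, z in m, then the turn about the tool's z in degrees, then the opening, from -1 (shut) to 1 (fully open). A call has 1 to 12 rows; each row is the pose to reach, as a shift and turn from the pose commanded when the call began, along the tool's axes at that moment; what a row does not reach only later rows make up. A row lasts 1/10 s, in which the tool goes at most 50 mm and 8.59 degrees, less where a joint would pass 70% of its speed; a pose out of reach is approached as far as the arm can. A call with a gripper value outside its range is refused whole. The fingers move at their own pace and stop on an object; "squeeze" is the grip in N (left out, the last holds). Time passes only in rows, so rows that repeat a pose let the fingers close. It gives the time, the measured TCP pose, the force, the opening and the grip force at its end, in the units of the state.
- ctrl.get_state(): the state, without advancing time (a new reading comes with each control period).
- ctrl.read_camera(name): name is "side" or "top" or "wrist"; returns the picture (400x640x3 uint8, red, green, blue); there is no depth.
- ctrl.calibration(name): a dict with "intrinsics" (3x3 intrinsics, pixels), "extrinsics" (4x4, takes a point from world to camera coordinates); the wrist camera has in their place "tool_from_camera" (4x4, takes a point from camera to tool coordinates, whose origin is the TCP and whose axes are the flange's). Camera axes: x right, y up, looking along -z (the intrinsics and any distortion apply to the point x, -y, -z); pixel columns grow to the right and rows downward; lengths in m; the calibration is good to about 2 mm. A picture is of the moment at which its call begins: read the wrist's pose just before it. calibration takes no time and is no camera call.
- ctrl.sign_off(): hands the job in; it is judged then, once.
The state is a dict: "time": time; "qpos": joint angles; "dq": joint speeds; "joint_efforts": joint torques, N m; "eef_pos": TCP position; "tcp_rot": TCP orientation; "contact_force": force on the tool from outside, world axes, zero at the start; "wrist_torque": the same for the moment, N m; "opening": opening from 0.0 (shut) to 1.0 (fully open); "finger_force": force on a finger pad.
Only numpy, scipy, OpenCV 4.12 (cv2) and the standard library are available. Lean on these libraries where they do the work, as an engineer would, in place of code of your own. Each camera call takes 0.05 s, during which the arm holds its last target. There are 200 camera calls.

## Task

Leak-test the capped copper stub: lift it off the freely spinning brazing turntable, stand it cap up over the brass spigot of the test rig so that its open end sits flat on the rubber seat, and let go of it. Then take the rig's cross handle and bring the sprung lever down until the lever is level, so that the pad presses on the cap; finish while holding it level by the handle, neither higher nor lower, because the lever springs up if released. Leave the tee and the elbow standing on the turntable and do not disturb the other things on the bench.

Things in the scene. Friction and masses are not known exactly. Their poses are not given: they have to be found in the camera images.
- stub: the piece to test: a copper tube stub, 65 mm tall, standing upright with a slightly domed closed cap on top (outside 35 mm up to 35 mm height; the cap's skirt, 38.6 mm outside, from 37 to 60 mm height); open underneath, bore 31 mm and about 59 mm deep; 110 to 200 g. Origin: centre of its open lower end, z axis up to the cap. It starts on the turntable, in any of the three places
- tee: copper tee standing upright on the turntable: vertical run 35 mm diameter (39 mm at its sockets), 90 mm tall, open dark top, with one branch along its +x at 45 mm height reaching 46 mm from the axis. Origin: centre of the lower end. Leave it standing on the turntable
- elbow: copper elbow standing upright on the turntable: vertical leg 35 mm diameter (39 mm socket), bending at the top to a level leg along its +x that reaches 44 mm from the axis; 89 mm tall. Origin: centre of the lower end of the vertical leg. Leave it standing on the turntable
- turntable: fixed foot of a brazing turntable whose round plate with a pale firebrick top (240 mm diameter; flat top 228 mm, 60 mm above the bench) spins freely about its vertical axis. Origin: on that axis at bench level. The three copper pieces stand on the top, about 75 mm from the axis and 130 mm apart, and ride along if it turns
- rig: leak-test rig fixed to the bench: grey base plate 210 x 120 x 14 mm (70 mm in front to 140 mm behind the origin), brass spigot with rubber seat, rear clevis with the lever; small gauge, 76 mm tall, at +55 mm x, -44 mm y. Origin: on the spigot axis at bench level; z up; -x is the front, where the handle comes down. Lever hinge: a pin along y, 100 mm along +x, 125 mm above the bench
- seat (a point): centre of the rubber seat (56 mm across), 30 mm above the bench, on the spigot's axis. The spigot is 23 mm in diameter and rises 22 mm above the seat, tapering to 12 mm over its top 10 mm. A stub sits right when its lower end is on this seat with the spigot inside
- lever (a joint): lever angle, rad: 0 = sprung back to its stop, leaning 0.18 rad back from upright, away from the spigot; grows as the handle comes forward and down; 1.75 = level (handle axis 70 mm in front of the spigot axis, 125 mm above the bench); limit 1.9. A spring drives it back up: 1 to 5 N at the handle, and about 12 N when level on a stub
- handle: black cross handle at the end of the lever: a bar of 20 mm diameter, 120 mm long along the rig's y axis, whose two 48 mm sleeves (from 12 to 60 mm either side of the middle) turn freely on the bar; the 14 mm wide lever arm meets it in the middle. Origin: middle of the bar, 170 mm from the lever's hinge; at rest it is 130 mm along the rig's +x and 292 mm above the bench
- pad: round rubber pad (32 mm) on a sprung plunger (15 mm travel, 4 N preload, 1 N per mm) under the lever, 100 mm from the hinge. Origin: centre of its pressing face, 38 mm below the lever's centre line when it is level. On a seated stub it touches the cap about 0.09 rad before level and is pushed in about 8 mm at level, bearing on the cap with about 12 N
- sleeve: bystander: open copper sleeve, 35 mm diameter, 60 mm tall, standing beside the rig; a through hole, no cap. Origin: centre of its underside
- flux_tin: bystander: round aluminium tin, 66 mm diameter, 50 mm tall. Origin: centre of its underside
- brush: bystander: hand brush 200 mm long lying along its x. Origin: about its middle, underside
- wrench: bystander: steel wrench 210 mm long lying along its x. Origin: about its middle, underside
- ubend: bystander: copper return bend of 22 mm tube lying flat, about 122 mm by 82 mm, 22 mm tall. Origin: near its middle, underside
- cutter: bystander: tube cutter lying flat, about 45 by 85 mm, 24 mm tall. Origin: under its body
There are look-alikes about, which are no part of the job. Leave any pink or white look-alike of the stub alone.

How it is judged:
On the way, in this order (a step that is already met when the one before it is completed fails the run):
1. the stub is lifted clear of the turntable (z of stub in the frame of turntable above 0.085 m), for 0.1 s.
2. the stub stands over the spigot on the rubber seat, let go, the lever still up (horizontal distance between stub and seat below 0.007 m and z of stub in the frame of seat below 0.003 m and angle between stub's own z axis and vertical below 0.08 rad and contact force between the fingers and stub below 0.2 N and value of joint lever below 0.4 rad), for 0.2 s.
At the end, for the whole second after the job is handed in: lever held level (1.75 within 0.06 rad) by the fingers on the cross handle (over 2 N), pad on the cap with over 4 N, stub upright on the seat over the spigot (centred within 7 mm, down within 3 mm) and untouched by the robot, tee and elbow standing on the turntable (value of joint lever between 1.69 and 1.81 rad and contact force between the fingers and handle above 2 N and contact force between pad and stub above 4 N and contact force between the arm and stub below 0.2 N and horizontal distance between stub and seat below 0.007 m and z of stub in the frame of seat between -0.004 and 0.003 m and angle between stub's own z axis and vertical below 0.08 rad and angle between each of tee, elbow's own z axis and vertical below 0.1 rad and horizontal distance between each of tee, elbow and turntable below 0.115 m and height (world z) of each of tee, elbow above 0.055 m); the arm keeps its last pose, push and grip.
It fails at once if the tee or the elbow is knocked over or lifted away (angle between any of tee, elbow's own z axis and vertical above 0.5 rad or z of any of tee, elbow in the frame of turntable above 0.08 m).
It fails at once if a bystander on the bench is shifted by more than 30 mm (distance of any of sleeve, flux_tin, brush, wrench, ubend, cutter from where it was at the start of the episode above 0.03 m).
It also fails if it takes over 56 s, if anything falls off the work surface, if the arm or the gripper's body presses on something with over 40 N, if the wrist force passes 120 N, or if a joint passes its speed limit or range.

## Working session

There is one attempt and no reset: what is moved stays moved. The work goes in short steps, Python scripts to look and compute and a tool call to move; the robot and the scene stay as the last step left them, time stands still between calls to the robot, and variables do not carry over. Pictures are saved under pics/ and viewed, at most 10 in all, crops included, and the job is handed in when it is done.

Besides the shell and the picture viewer there is one more tool, called as name(argument=value, ...), one argument or row to a line, values as JSON. send_rows: Moves the arm, as the interface text tells. Its arguments: {"type":"object","properties":{"steps":{"type":"array","items":{"type":"array","items":{"type":"number"}}},"squeeze":{"type":"number"}},"required":["steps"]}

```bash
mkdir -p pics; cat > h.py <<'E'
import numpy as np, cv2
from plant import ctrl
from scipy.spatial.transform import Rotation as R
def snap(n,f):
    im=ctrl.read_camera(n); cv2.imwrite('pics/'+f,im[:,:,::-1]); return im
def cam(n):
    c=ctrl.calibration(n); return c
def ray(n,u,v):
    c=cam(n);K=np.array(c['intrinsics']);E=np.array(c['extrinsics'])
    d=np.linalg.inv(K)@[u,v,1]; d=np.array([d[0],-d[1],-d[2]])
    return -E[:3,:3].T@E[:3,3], E[:3,:3].T@d
def atz(n,u,v,z):
    o,d=ray(n,u,v); return o+d*(z-o[2])/d[2]
def proj(n,p):
    c=cam(n);K=np.array(c['intrinsics']);E=np.array(c['extrinsics'])
    q=E[:3,:3]@p+E[:3,3]; q=K@[q[0],-q[1],-q[2]]; return q[:2]/q[2]
E
python3 - <<'E'
from h import *
for n in ['side','top']: snap(n,n+'0.png')
for n in ['side','top','wrist']: print(n,{k:np.round(v,3).tolist() if not isinstance(v,str) else v for k,v in ctrl.calibration(n).items()})
print(ctrl.get_state())
E
```

```text
side {'intrinsics': [[442.403, 0.0, 314.565], [0.0, 442.403, 191.128], [0.0, 0.0, 1.0]], 'extrinsics': [[0.732, -0.681, 0.005, -0.408], [0.483, 0.524, 0.701, -0.375], [-0.48, -0.511, 0.713, -0.951], [0.0, 0.0, 0.0, 1.0]]}
top {'intrinsics': [[401.082, 0.0, 319.851], [0.0, 401.082, 201.661], [0.0, 0.0, 1.0]], 'extrinsics': [[-0.002, -1.0, -0.011, -0.009], [0.991, -0.004, 0.133, -0.546], [-0.133, -0.011, 0.991, -1.339], [0.0, 0.0, 0.0, 1.0]]}
wrist {'intrinsics': [[278.027, 0.0, 319.685], [0.0, 278.027, 196.586], [0.0, 0.0, 1.0]], 'tool_from_camera': [[0.0, 0.962, 0.274, 0.071], [1.0, -0.0, -0.0, 0.0], [-0.0, 0.274, -0.962, -0.162], [0.0, 0.0, 0.0, 1.0]]}
{'time': 0.1, 'qpos': array([ 1.18900859e+00,  2.87120813e-01,  1.57801344e+00,  1.02713835e-05,
        1.27859041e+00, -1.49999640e-01]), 'dq': array([-0.00122749, -0.00250912, -0.00214612, -0.00020511,  0.00060004,
        0.00014279]), 'joint_efforts': array([ 6.07564652e-05, -4.07300949e+01, -2.93695933e+01, -1.40644147e-04,
        3.40568229e-03, -1.29599380e-05]), 'eef_pos': array([0.15479403, 0.65637297, 0.21206566]), 'tcp_rot': array([ 1.15636196e-01,  9.93291062e-01, -1.02725396e-03, -2.84860181e-04]), 'contact_force': array([ 0.03337713, -0.02634523, -0.72972206]), 'wrist_torque': array([-0.00958779,  0.01051372, -0.01255102]), 'finger_force': 0.0, 'opening': 1.0020555870863714}
```

View pics/top0.png

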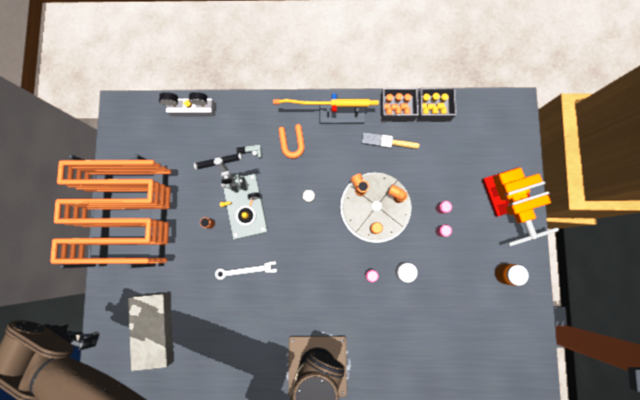

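View pics/side0.png

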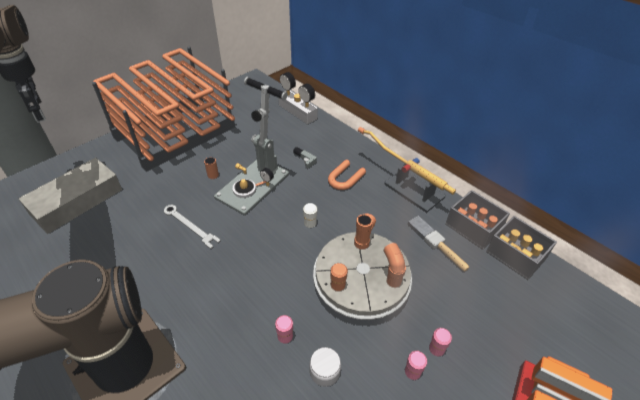

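Top view: turntable centre is near (376,207), the stub on it at (376,228), tee at (360,185), elbow at (398,193), and the rig spigot at (245,215). I'll enlarge both areas from both cameras.

```bash
python3 - <<'E'
import cv2,numpy as np
t=cv2.imread('pics/top0.png');s=cv2.imread('pics/side0.png')
f=lambda im,x,y,w,h:cv2.resize(im[y:y+h,x:x+w],(400,300),interpolation=cv2.INTER_CUBIC)
cv2.imwrite('pics/c1.png',np.vstack([np.hstack([f(t,330,165,100,75),f(t,190,145,120,90)]),np.hstack([f(s,300,200,120,120*3//4+0),f(s,200,120,120,90)])]))
E
```

```text
(no output)
```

View pics/c1.png

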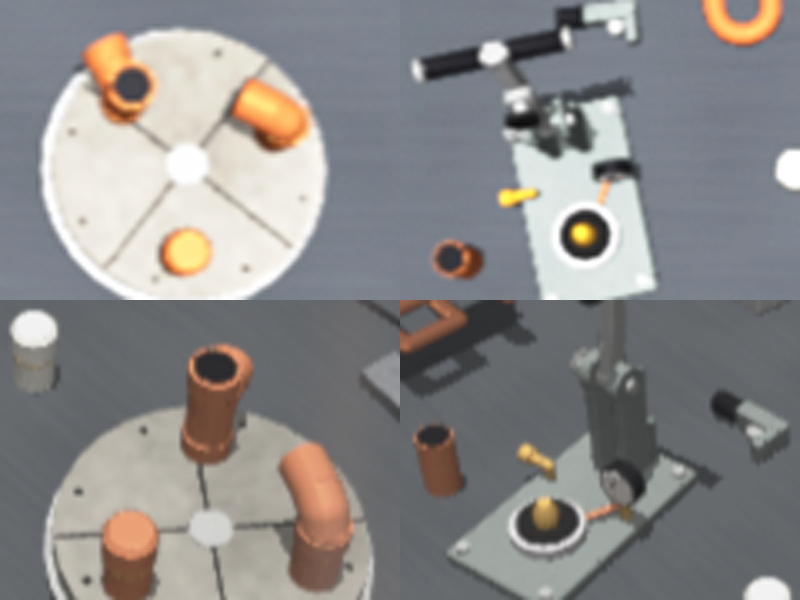

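The enlargements show the stub cap at top (376.7,227.7) and side (339,270). The seat is at top (245.5,215.2) and side (243.5,187). The handle runs from (194.5,166) to (240.5,156.5) in the top view.

```bash
python3 - <<'E'
from h import *
pr=lambda s,p:print(s,np.round(p,4).tolist())
pr('stub top',atz('top',376.6,227.4,.124));pr('stub side',atz('side',338.8,270,.124))
pr('tt top',atz('top',376.6,205.8,.062));pr('tt side',atz('side',300+211/3.333,200+227/3.333,.062))
seat=atz('top',245.3,215,.032);pr('seat',seat);pr('seat side',atz('side',243.5,186.7,.032))
a=atz('top',194.5,165.7,.292);b=atz('top',240.4,156.4,.292);pr('ha',a);pr('hb',b);pr('mid',(a+b)/2);pr('len',np.linalg.norm(a-b))
d=a-b;pr('rig yaw handle',np.arctan2(d[1],d[0])-np.pi/2)
m=(a+b)/2-seat;pr('yaw mid',np.arctan2(m[1],m[0])); pr('dist',np.linalg.norm(m[:2]))
P=[atz('top',190+u/3.3333,145+v/3.3333,.014) for u,v in((222,97),(255,285),(112,110))]
for p in P: pr('plate',p)
d=P[0]-P[1];pr('yaw edge',np.arctan2(d[1],d[0]));pr('sleeve',atz('top',190+50/3.333,145+258/3.333,.06))
pr('sleeve side',atz('side',200+35/3.333,120+135/3.333,.06))
pr('tee',atz('top',330+133/4,165+85/4,.15));pr('elbow',atz('top',330+283/4,165+125/4,.14))
pr('gauge',atz('top',190+213/3.33,145+170/3.33,.07))
E
```

```text
stub top [0.451, -0.1922, 0.124]
stub side [0.4481, -0.1952, 0.124]
tt top [0.5277, -0.2018, 0.062]
tt side [0.527, -0.2029, 0.062]
seat [0.5013, 0.2447, 0.032]
seat side [0.4972, 0.2399, 0.032]
ha [0.6157, 0.3403, 0.292]
hb [0.6419, 0.2108, 0.292]
mid [0.6288, 0.2756, 0.292]
len 0.1322
rig yaw handle 0.2001
yaw mid 0.2371
dist 0.1312
plate [0.6477, 0.2116, 0.014]
plate [0.449, 0.1737, 0.014]
plate [0.6343, 0.3278, 0.014]
yaw edge 0.1888
sleeve [0.474, 0.3742, 0.06]
sleeve side [0.4765, 0.3722, 0.06]
tee [0.5792, -0.1495, 0.15]
elbow [0.5483, -0.2685, 0.14]
gauge [0.5612, 0.2095, 0.07]
```

```bash
cat >> h.py <<'E'
def goal(p,yaw,s=None):
    "tool-frame shift and turn (deg) to put TCP at p with tool y along world yaw"
    s=s or ctrl.get_state(); r=R.from_quat(s['tcp_rot']).as_matrix()
    d=r.T@(np.array(p)-s['eef_pos']); y=r[:,1]; t=-(yaw-np.arctan2(y[1],y[0]))
    t=np.degrees((t+np.pi)%(2*np.pi)-np.pi)
    print('shift mm',np.round(d*1000,1),'turn',round(t,2),'z axis',np.round(r[:,2],4),'q',np.round(s['qpos'],3))
def watz(u,v,z,s):
    c=ctrl.calibration('wrist');K=np.array(c['intrinsics']);T=np.array(c['tool_from_camera'])
    r=R.from_quat(s['tcp_rot']).as_matrix()
    d=np.linalg.inv(K)@[u,v,1]; d=r@T[:3,:3]@[d[0],-d[1],-d[2]]; o=s['eef_pos']+r@T[:3,3]
    return o+d*(z-o[2])/d[2]
def wproj(p,s):
    c=ctrl.calibration('wrist');K=np.array(c['intrinsics']);T=np.array(c['tool_from_camera'])
    r=R.from_quat(s['tcp_rot']).as_matrix()
    q=T[:3,:3].T@(r.T@(np.array(p)-s['eef_pos'])-T[:3,3]); q=K@[q[0],-q[1],-q[2]]; return q[:2]/q[2]
E
python3 -c "
from h import *
goal([.5,.2425,.25],.195)"
```

```text
shift mm [-431.  -323.6  -37.4] turn 65.55 z axis [-8.e-04 -2.e-03 -1.e+00] q [ 1.189  0.287  1.578  0.     1.279 -0.15 ]
```

send_rows(
  steps=[
    [-0.03,-0.025,-0.037,8,1],
    [-0.07,-0.055,-0.037,16,1],
    [-0.11,-0.085,-0.037,24,1],
    [-0.15,-0.115,-0.037,32,1],
    [-0.19,-0.143,-0.037,40,1],
    [-0.23,-0.173,-0.037,48,1],
    [-0.27,-0.203,-0.037,56,1],
    [-0.31,-0.233,-0.037,65.5,1],
    [-0.35,-0.263,-0.037,65.5,1],
    [-0.39,-0.293,-0.037,65.5,1],
    [-0.431,-0.324,-0.037,65.5,1],
    [-0.431,-0.324,-0.037,65.5,1],
  ],
)

```text
time: 1.3
eef_pos: [0.5028, 0.2383, 0.2497]
tcp_rot: [0.637, 0.771, -0.001, 0.001]
contact_force: [0.5, 0.7, -0.2]
opening: 1.002
finger_force: 0.0
```

send_rows(
  steps=[
    [0,0,0,0,1],
    [0,0,0,0,1],
  ],
)

```text
time: 1.5
eef_pos: [0.4993, 0.2432, 0.2499]
tcp_rot: [0.634, 0.773, -0.0, -0.001]
contact_force: [-0.3, 0.2, 0.3]
opening: 1.0
finger_force: 0.0
```

```bash
python3 - <<'E'
from h import *
s=ctrl.get_state(); im=snap('wrist','w1.png')
print(s['time'],s['eef_pos'],wproj([.4993,.2425,.03],s),wproj([.4993,.2425,.052],s))
goal([.5,.2425,.25],.195,s)
E
```

```text
1.5 [0.49931652 0.24317895 0.24986353] [320.5791984  170.63081573] [320.60563636 173.71405181]
shift mm [-0.8  0.5 -0.1] turn 0.08 z axis [-1.2e-03  2.0e-04 -1.0e+00] q [ 2.700e-01 -4.000e-03  1.833e+00  1.000e-03  1.314e+00  7.400e-02]
```

View pics/w1.png

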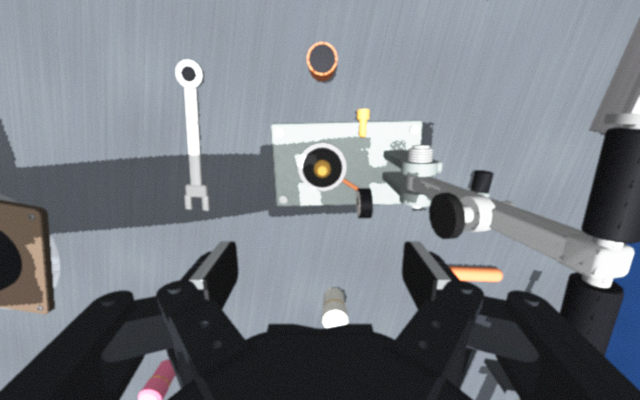

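The wrist view shows the seat ring centred at about (323.5,167), with the plate corners near (273,125), (422,121) and (278,208). The spigot tip is at (322,168).

```bash
python3 - <<'E'
from h import *
g=cv2.imread('pics/w1.png');cv2.imwrite('pics/c2.png',cv2.resize(g[105:225,260:420+20],(800,533),interpolation=cv2.INTER_CUBIC))
s=ctrl.get_state()
print(watz(323.5,167,.031,s))
a,b=watz(273,125,.014,s),watz(422,121,.014,s);d=b-a;print(a,b,np.arctan2(d[1],d[0]),np.linalg.norm(d))
E
```

```text
[0.50214865 0.24881459 0.031     ]
[0.42251755 0.28979429 0.014     ] [0.62345486 0.33549654 0.014     ] 0.22364070228288085 0.20606915806328358
```

View pics/c2.png

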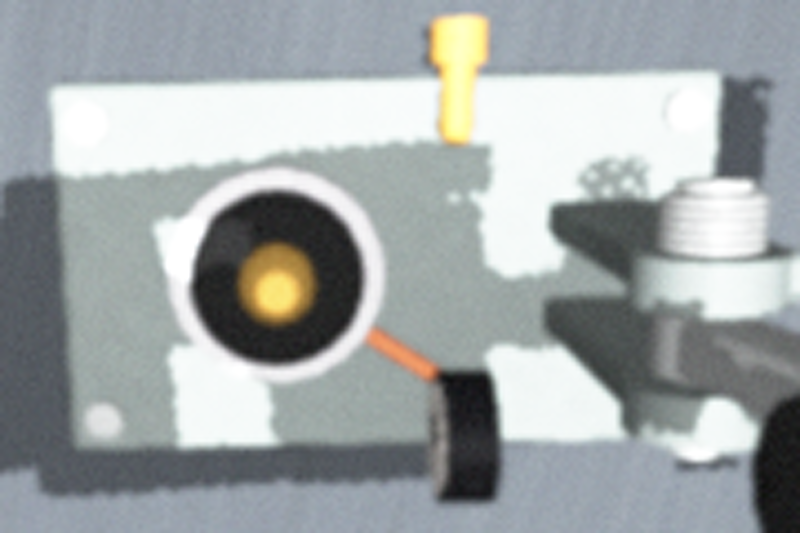

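```bash
python3 - <<'E'
from h import *
s=ctrl.get_state()
f=lambda u,v,z:watz(260+u/4.444-.4,105+v/4.444-.4,z,s)
seat=f(278,276,.030);tip=f(277,293,.052);print(seat,tip)
tl,tr,bl=f(50,86,.014),f(720,72,.014),f(75,448,.014)
d=tr-tl;print('top edge',np.arctan2(d[1],d[0]),np.linalg.norm(d)); d=tl-bl;print('left',np.arctan2(d[1],d[0])-np.pi/2,np.linalg.norm(d))
for y in(.195,.22):
  c,q=np.cos(y),np.sin(y);print('org from corners',tl+[.07*c+.06*q,.07*q-.06*c,0])
# joint fit of origin over the 3 views
from scipy.optimize import least_squares
obs=[('top',245.3,215,.031),('side',243.5,186.9,.031)]
def F(p):
    r=[]
    for n,u,v,z in obs: r+=list((proj(n,[p[0],p[1],z])-[u,v])/1.0)
    r+=list(wproj([p[0],p[1],.03],s)-[322.1,166.7]); return r
o=least_squares(F,[.5,.243]);print(o.x,np.round(o.fun,2))
E
```

```text
[0.50028698 0.24868366 0.03      ] [0.50009028 0.24734945 0.052     ]
top edge 0.21786777981901076 0.20839867890287173
left 0.22085852777509718 0.11844580675965298
org from corners [0.49968466 0.24530221 0.014     ]
org from corners [0.50079193 0.24732364 0.014     ]
[0.50021401 0.24739081] [-0.72  0.34 -0.66 -1.77 -0.18  0.9 ]
```

```bash
python3 -c "
from h import *
goal([.45,-.194,.25],.215)"
```

```text
shift mm [-419.4 -134.     0. ] turn -1.01 z axis [-8.e-04  1.e-04 -1.e+00] q [ 0.271 -0.004  1.833  0.     1.314  0.074]
```

send_rows(
  steps=[
    [-0.03,-0.01,0,-1,1],
    [-0.07,-0.022,0,-1,1],
    [-0.11,-0.035,0,-1,1],
    [-0.15,-0.048,0,-1,1],
    [-0.195,-0.062,0,-1,1],
    [-0.24,-0.077,0,-1,1],
    [-0.285,-0.091,0,-1,1],
    [-0.33,-0.105,0,-1,1],
    [-0.37,-0.118,0,-1,1],
    [-0.4,-0.128,0,-1,1],
    [-0.419,-0.134,0,-1,1],
    [-0.419,-0.134,0,-1,1],
  ],
)

```text
time: 2.75
eef_pos: [0.4501, -0.1951, 0.2503]
tcp_rot: [0.628, 0.778, -0.0, 0.0]
contact_force: [-0.4, 0.1, -0.3]
opening: 1.005
finger_force: 0.0
```

send_rows(
  steps=[
    [0,0,0,0,1],
    [0,0,0,0,1],
  ],
)

```text
time: 2.95
eef_pos: [0.4504, -0.1928, 0.2503]
tcp_rot: [0.627, 0.779, 0.0, -0.0]
contact_force: [0.0, 0.4, 0.1]
opening: 0.998
finger_force: 0.0
```

```bash
python3 - <<'E'
from h import *
s=ctrl.get_state(); im=snap('wrist','w2.png')
print(s['time'],s['eef_pos'],wproj([.45,-.194,.125],s))
goal([.45,-.194,.25],.215,s)
cv2.imwrite('pics/c3.png',cv2.resize(im[80:280,190:450,::-1],(780,600),interpolation=cv2.INTER_CUBIC))
E
```

```text
2.95 [ 0.45042581 -0.19282009  0.25028358] [320.06846651 187.40078514]
shift mm [-1.1 -0.7  0.3] turn 0.03 z axis [-0.e+00  4.e-04 -1.e+00] q [-0.612 -0.16   1.978  0.     1.324 -0.828]
```

View pics/c3.png

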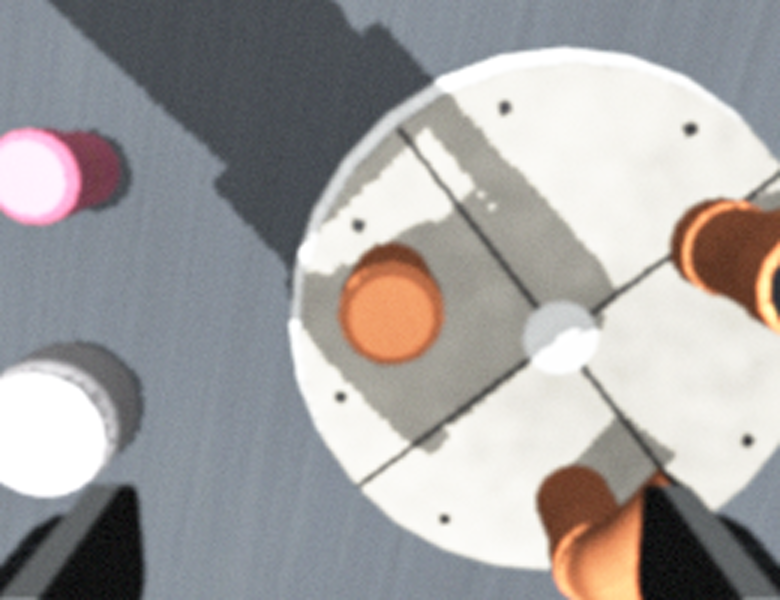

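The cap is at about (320,184.3) in the wrist view, and the elbow and tee are clear of the finger paths.

```bash
python3 - <<'E'
from h import *
s=ctrl.get_state()
for z in(.120,.125):print(watz(320,184.3,z,s))
goal([.45,-.192,.117],.215,s)
E
```

```text
[ 0.44951407 -0.19198139  0.12      ]
[ 0.44925441 -0.19082053  0.125     ]
shift mm [  0.9  -0.3 133.4] turn 0.04 z axis [ 1.e-04  3.e-04 -1.e+00] q [-0.612 -0.16   1.978  0.     1.324 -0.828]
```

send_rows(
  steps=[
    [0.001,-0.001,0.03,0,1],
    [0.001,-0.001,0.06,0,1],
    [0.001,-0.001,0.09,0,1],
    [0.001,-0.001,0.11,0,1],
    [0.001,-0.001,0.125,0,1],
    [0.001,-0.001,0.14,0,1],
    [0.001,-0.001,0.15,0,1],
    [0.001,-0.001,0.155,0,1],
    [0.001,-0.001,0.155,0,1],
    [0.001,-0.001,0.155,0,1],
  ],
)

```text
time: 4.0
eef_pos: [0.4495, -0.1938, 0.096]
tcp_rot: [0.628, 0.778, 0.0, 0.001]
contact_force: [0.6, -0.5, 0.7]
opening: 1.002
finger_force: 0.0
```

send_rows(
  steps=[
    [0,0,0,0,0.4],
    [0,0,0,0,0.2],
    [0,0,0,0,0],
    [0,0,0,0,-0.2],
    [0,0,0,0,-0.4],
    [0,0,0,0,-0.6],
    [0,0,0,0,-0.8],
    [0,0,0,0,-1],
    [0,0,0,0,-1],
    [0,0,0,0,-1],
  ],
  squeeze=30,
)

```text
time: 5.0
eef_pos: [0.4495, -0.1941, 0.096]
tcp_rot: [0.628, 0.778, 0.0, 0.001]
contact_force: [-0.5, 0.4, 5.7]
opening: 0.421
finger_force: 30.0
```

send_rows(
  steps=[
    [0,0,-0.01,0,-1],
    [0,0,-0.025,0,-1],
    [0,0,-0.045,0,-1],
    [0,0,-0.07,0,-1],
    [0,0,-0.095,0,-1],
    [0,0,-0.115,0,-1],
    [0,0,-0.12,0,-1],
    [0,0,-0.12,0,-1],
  ],
)

```text
time: 5.8
eef_pos: [0.4488, -0.1935, 0.2153]
tcp_rot: [0.628, 0.778, 0.0, 0.0]
contact_force: [0.7, -0.3, -1.6]
opening: 0.427
finger_force: 30.2
```

```bash
python3 - <<'E'
from h import *
s=ctrl.get_state(); im=snap('wrist','w3.png')
print(s['time'],s['contact_force'],s['opening'],s['eef_pos'])
goal([.5,.2455,s['eef_pos'][2]],.215,s)
side=snap('side','s1.png')
o=np.hstack([cv2.resize(im[100:400,150:490],(400,353)),cv2.resize(side[150:350,230:457],(400,353))])
cv2.imwrite('pics/c4.png',o[:,:,::-1])
E
```

```text
5.8 [ 0.70880509 -0.27090497 -1.62254338] 0.4271068828164471 [ 0.44883475 -0.19352964  0.21528449]
shift mm [418.2 143.    0. ] turn -0.09 z axis [ 1.e-04 -0.e+00 -1.e+00] q [-0.615 -0.136  2.021  0.     1.256 -0.828]
```

View pics/c4.png

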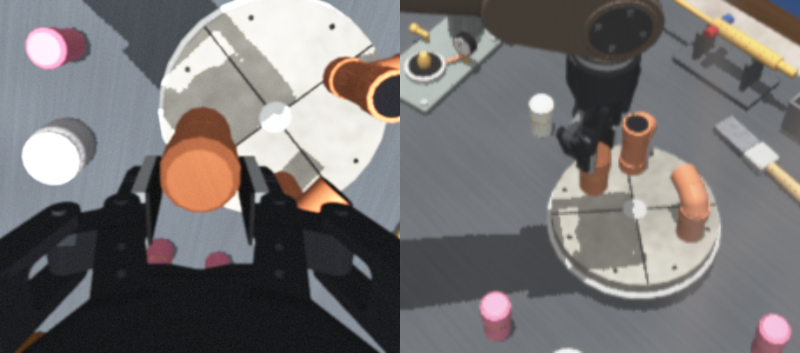

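The stub is held upright between the pads, with its cap at wrist pixel (320.5,247). The tee and elbow are still standing.

```bash
python3 - <<'E'
from h import *
s=ctrl.get_state(); p=watz(320.6,246.7,s['eef_pos'][2]+.027,s); r=R.from_quat(s['tcp_rot']).as_matrix()
print('stub in tool',r.T@(p-s['eef_pos']))
off=(p-s['eef_pos'])*[1,1,0]
goal(np.array([.5,.2475,s['eef_pos'][2]])-off,.215,s)
E
```

```text
stub in tool [ 0.00445918 -0.00055007 -0.02698849]
shift mm [415.2 144.5   0.7] turn -0.1 z axis [-0.0026  0.0018 -1.    ] q [-0.615 -0.134  2.023  0.     1.256 -0.828]
```

send_rows(
  steps=[
    [0.02,0.007,0,0,-1],
    [0.05,0.017,0,0,-1],
    [0.09,0.031,0,0,-1],
    [0.13,0.045,0,0,-1],
    [0.17,0.059,0,0,-1],
    [0.21,0.073,0,0,-1],
    [0.25,0.087,0,0,-1],
    [0.29,0.1,0,0,-1],
    [0.33,0.114,0,0,-1],
    [0.37,0.128,0,0,-1],
    [0.4,0.139,0,0,-1],
    [0.416,0.144,0,0,-1],
  ],
)

```text
time: 7.1
eef_pos: [0.5005, 0.2454, 0.2131]
tcp_rot: [0.627, 0.779, -0.001, -0.001]
contact_force: [-0.4, -0.6, -1.2]
opening: 0.426
finger_force: 30.3
```

send_rows(
  steps=[
    [0,0,0.03,0,-1],
    [0,0,0.06,0,-1],
    [0,0,0.09,0,-1],
    [0,0,0.11,0,-1],
    [0,0,0.11,0,-1],
    [0,0,0.11,0,-1],
  ],
)

```text
time: 7.7
eef_pos: [0.5012, 0.2427, 0.1047]
tcp_rot: [0.628, 0.778, -0.001, -0.0]
contact_force: [0.5, 0.2, -0.9]
opening: 0.421
finger_force: 30.5
```

```bash
python3 - <<'E'
from h import *
s=ctrl.get_state(); w=snap('wrist','w4.png'); side=snap('side','s2.png'); top=snap('top','t2.png')
print(s['time'],s['contact_force'],s['eef_pos']); goal([.5,.2452,.07],.215,s)
p=watz(320.6,246.7,s['eef_pos'][2]+.027,s);print(p)
cv2.imwrite('pics/c5.png',cv2.resize(side[110:230,180:340],(800,600),interpolation=cv2.INTER_CUBIC)[:,:,::-1])
E
```

```text
7.7 [ 0.48598221  0.15590098 -0.85091547] [0.50124566 0.24274621 0.10468882]
shift mm [ 2.7 -0.6 34.7] turn -0.13 z axis [-1.9e-03 -7.0e-04 -1.0e+00] q [ 0.269  0.146  1.954 -0.     1.044  0.056]
[0.49982289 0.24700928 0.13168882]
```

View pics/c5.png

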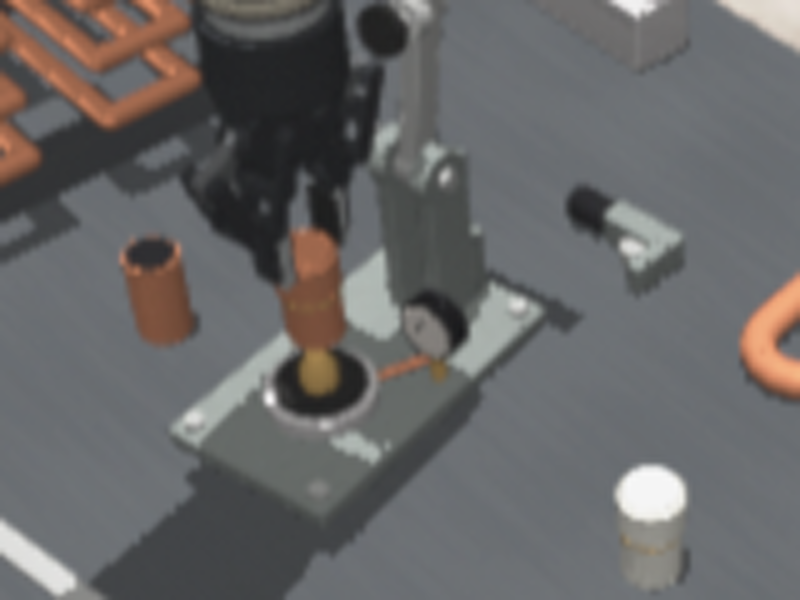

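The stub hangs right above the spigot: stub axis near crop column 316, spigot near 319, so about 1–2 mm apart. I'll lower it.

send_rows(
  steps=[
    [0,0.001,0.01,0,-1],
    [0,0.001,0.018,0,-1],
    [0,0.001,0.025,0,-1],
    [0,0.001,0.03,0,-1],
    [0,0.001,0.034,0,-1],
    [0,0.001,0.036,0,-1],
    [0,0.001,0.037,0,-1],
    [0,0.001,0.037,0,-1],
  ],
)

```text
time: 8.65
eef_pos: [0.5027, 0.2436, 0.0684]
tcp_rot: [0.628, 0.778, 0.0, 0.0]
contact_force: [-0.9, -0.0, -2.1]
opening: 0.423
finger_force: 30.4
```

send_rows(
  steps=[
    [0,0,0.001,0,-1],
    [0,0,0.002,0,-1],
    [0,0,0.003,0,-1],
    [0,0,0.003,0,-1],
  ],
)

```text
time: 9.05
eef_pos: [0.5031, 0.2437, 0.0662]
tcp_rot: [0.628, 0.778, 0.0, 0.0]
contact_force: [0.2, 0.2, 2.9]
opening: 0.418
finger_force: 30.9
```

send_rows(
  steps=[
    [0,0,0,0,0],
    [0,0,0,0,0.2],
    [0,0,0,0,0.4],
    [0,0,0,0,0.6],
    [0,0,0,0,0.8],
    [0,0,0,0,0.8],
  ],
)

```text
time: 9.65
eef_pos: [0.5026, 0.2436, 0.0653]
tcp_rot: [0.628, 0.778, 0.0, 0.0]
contact_force: [-0.5, 0.3, -0.3]
opening: 0.9
finger_force: 0.0
```

send_rows(
  steps=[
    [0,0,-0.01,0,0.8],
    [0,0,-0.03,0,0.8],
    [0,0,-0.06,0,0.8],
    [0,0,-0.1,0,0.8],
    [0,0,-0.14,0,0.8],
    [0,0,-0.18,0,0.8],
    [0,0,-0.18,0,0.8],
    [0,0,-0.18,0,0.8],
  ],
)

```text
time: 10.45
eef_pos: [0.5033, 0.2438, 0.2476]
tcp_rot: [0.628, 0.778, 0.002, 0.001]
contact_force: [-0.5, -0.2, -0.5]
opening: 0.9
finger_force: 0.0
```

```bash
python3 - <<'E'
from h import *
s=ctrl.get_state(); w=snap('wrist','w5.png'); side=snap('side','s3.png')
print(s['time'],s['contact_force'],s['eef_pos'],s['opening'])
print('cap expected px',wproj([.5,.2475,.094],s), 'side',proj('side',[.5,.2475,.095]))
a=cv2.resize(w[80:280,220:420],(400,400),interpolation=cv2.INTER_CUBIC);b=cv2.resize(side[130:210,200:280],(400,400),interpolation=cv2.INTER_CUBIC)
cv2.imwrite('pics/c6.png',np.hstack([a,b])[:,:,::-1])
E
```

```text
10.45 [-0.54914562 -0.22334359 -0.46554631] [0.50329237 0.24377938 0.24756279] 0.8998416267126426
cap expected px [318.02185845 176.91861324] side [240.25532547 169.04447882]
```

View pics/c6.png

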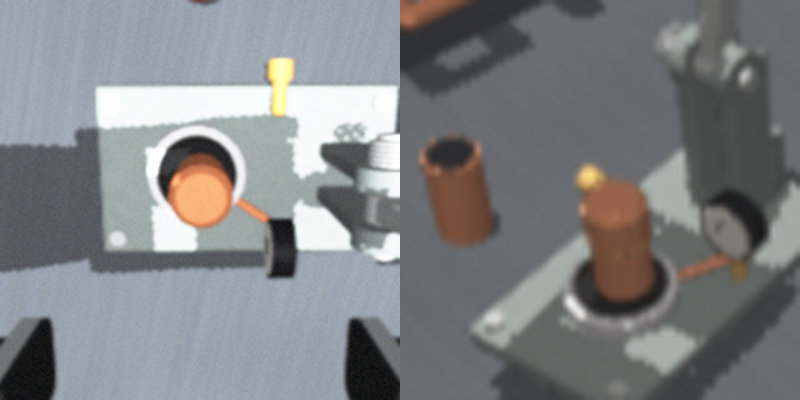

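The stub is seated with the spigot inside: the cap is at wrist (320.5,177) against (318,177) expected, and it looks upright in the side view. Next is the handle.

```bash
cat >> h.py <<'E'
O=np.array([.501,.2475]);YAW=.217
def rig(x,y):
    c,q=np.cos(YAW),np.sin(YAW); return O+[c*x-q*y,q*x+c*y]
def arc(th,y=.036,r=.17):
    a=1.75-th  # angle above level
    return [.1-r*np.cos(a),y,.125+r*np.sin(a)]
E
python3 -c "
from h import *
print(arc(0),arc(1.75))
goal([*rig(.13,.036),.37],YAW)"
```

```text
[np.float64(0.13030182946041366), 0.036, np.float64(0.2922776109685693)] [np.float64(-0.07), 0.036, np.float64(0.125)]
shift mm [  40.7  129.6 -126.1] turn -0.21 z axis [-2.1e-03 -6.0e-04 -1.0e+00] q [ 0.27   0.006  1.834 -0.     1.304  0.056]
```

send_rows(
  steps=[
    [0,0,-0.04,0,1],
    [0,0,-0.08,0,1],
    [0,0,-0.122,0,1],
    [0.01,0.03,-0.122,0,1],
    [0.02,0.065,-0.122,0,1],
    [0.03,0.1,-0.122,0,1],
    [0.041,0.129,-0.122,0,1],
    [0.041,0.129,-0.122,0,1],
    [0.041,0.129,-0.122,0,1],
  ],
)

```text
time: 11.45
eef_pos: [0.6196, 0.3108, 0.364]
tcp_rot: [0.628, 0.778, -0.002, -0.001]
contact_force: [0.2, -0.9, 0.2]
opening: 1.001
finger_force: 0.0
```

```bash
python3 - <<'E'
from h import *
s=ctrl.get_state(); w=snap('wrist','w6.png')
print(s['time'],s['contact_force'],s['eef_pos'])
for y in(-.06,.06,.036):print(y,wproj([*rig(.13,y),.292],s))
goal([*rig(.13,.036),.281],YAW,s)
E
```

```text
11.45 [ 0.19349057 -0.94776932  0.21396959] [0.61960842 0.31080795 0.36403491]
-0.06 [322.07362382 295.44713113]
0.06 [321.95882675 174.26627018]
0.036 [321.98426753 201.1217975 ]
shift mm [-0.2  1.  83. ] turn -0.2 z axis [-0.0053 -0.0019 -1.    ] q [ 0.319  0.264  1.335 -0.     1.548  0.105]
```

View pics/w6.png

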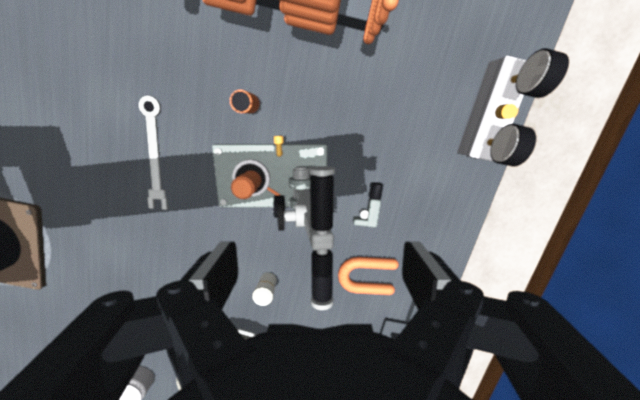

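The handle bar is at column 322, with ends at rows 172 and 306 and the lever arm at row 240, as predicted. Descending and gripping.

send_rows(
  steps=[
    [0,0.001,0.025,0,1],
    [0,0.001,0.045,0,1],
    [0,0.001,0.06,0,1],
    [0,0.001,0.075,0,1],
    [0,0.001,0.083,0,1],
    [0,0.001,0.083,0,1],
  ],
)

```text
time: 12.1
eef_pos: [0.6203, 0.3108, 0.2828]
tcp_rot: [0.628, 0.778, -0.001, -0.001]
contact_force: [-0.1, -0.0, 0.3]
opening: 1.002
finger_force: 0.0
```

send_rows(
  steps=[
    [0,0,0,0,0.2],
    [0,0,0,0,0],
    [0,0,0,0,-0.2],
    [0,0,0,0,-0.4],
    [0,0,0,0,-0.6],
    [0,0,0,0,-0.8],
    [0,0,0,0,-1],
    [0,0,0,0,-1],
    [0,0,0,0,-1],
    [0,0,0,0,-1],
  ],
  squeeze=50,
)

```text
time: 13.1
eef_pos: [0.621, 0.3112, 0.2843]
tcp_rot: [0.628, 0.778, 0.0, 0.0]
contact_force: [1.1, -0.6, -0.1]
opening: 0.0
finger_force: 0.1
```

```bash
python3 - <<'E'
from h import *
s=ctrl.get_state();r=R.from_quat(s['tcp_rot']).as_matrix()
print(s['time'],s['contact_force'],s['eef_pos'],s['opening'])
# shifts along arc from the commanded pose ~ measured
p0=s['eef_pos']; a0=np.array(arc(0.0))
for th in np.arange(.07,1.751,.07):
    a=np.array(arc(th)); d=np.array([*(rig(a[0],a[1])-rig(a0[0],a0[1])),a[2]-a0[2]])
    print(round(th,2),np.round(r.T@d,4).tolist())
goal([*rig(.13,.036),.281],YAW,s)
E
```

```text
13.1 [ 1.10469625 -0.64628603 -0.07878039] [0.62101869 0.31119411 0.28434375] 0.00039875776164304986
0.07 [-0.0, -0.0118, -0.0017]
0.14 [-0.0001, -0.0236, -0.0026]
0.21 [-0.0001, -0.0355, -0.0026]
0.28 [-0.0002, -0.0474, -0.0019]
0.35 [-0.0002, -0.0592, -0.0003]
0.42 [-0.0003, -0.0708, 0.0022]
0.49 [-0.0003, -0.0823, 0.0054]
0.56 [-0.0003, -0.0935, 0.0095]
0.63 [-0.0004, -0.1044, 0.0143]
0.7 [-0.0004, -0.1149, 0.0198]
0.77 [-0.0005, -0.125, 0.0261]
0.84 [-0.0005, -0.1346, 0.0331]
0.91 [-0.0005, -0.1438, 0.0407]
0.98 [-0.0006, -0.1523, 0.0489]
1.05 [-0.0006, -0.1603, 0.0578]
1.12 [-0.0006, -0.1677, 0.0671]
1.19 [-0.0006, -0.1743, 0.077]
1.26 [-0.0007, -0.1803, 0.0873]
1.33 [-0.0007, -0.1855, 0.098]
1.4 [-0.0007, -0.19, 0.109]
1.47 [-0.0007, -0.1937, 0.1203]
1.54 [-0.0007, -0.1966, 0.1318]
1.61 [-0.0007, -0.1986, 0.1435]
1.68 [-0.0007, -0.1999, 0.1554]
1.75 [-0.0007, -0.2003, 0.1673]
shift mm [-0.4 -0.9  3.3] turn -0.21 z axis [ 0.  0. -1.] q [0.319 0.288 1.446 0.    1.407 0.105]
```

The gripper shut to 0, so it isn't holding the bar. I'll look before doing anything else.

```bash
python3 - <<'E'
from h import *
w=snap('wrist','w7.png');sd=snap('side','s4.png')
a=cv2.resize(w[100:400,120:520],(400,300));b=cv2.resize(sd[60:210,180:380],(400,300),interpolation=cv2.INTER_CUBIC)
cv2.imwrite('pics/c7.png',np.hstack([a,b])[:,:,::-1])
E
```

```text
(no output)
```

View pics/c7.png

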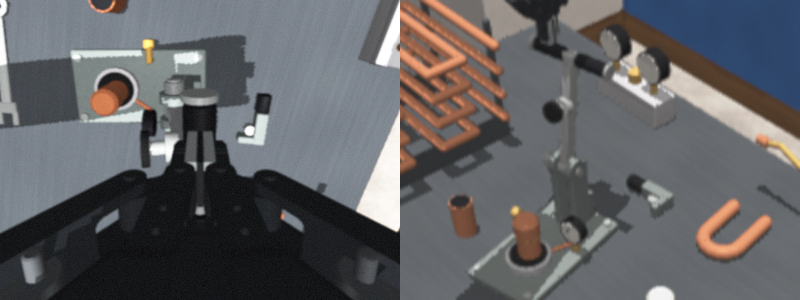

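The crop shows the lever still up, with the closed fingers over the bar rather than around it. That view was also number 11, one over the limit of 10, so I'll view no more pictures and work from numbers. The saved frames can still give me the bar's height by pixel profile.

```bash
python3 - <<'E'
import cv2,numpy as np
from h import *
g=cv2.cvtColor(cv2.imread('pics/w6.png'),6)
for r in(185,200,215): print(r,g[r,300:346].tolist())
print('col322',list(enumerate(g[160:320:4,322].tolist())))
g=cv2.cvtColor(cv2.imread('pics/w7.png'),6)
for r in(196,205,215,225): print(r,g[r,295:346].tolist())
print('col320',list(enumerate(g[180:300:4,320].tolist())))
s=ctrl.get_state();print(s['eef_pos'],s['contact_force'],s['joint_efforts'].round(1))
for y in(.06,.05,.036):
  for x in(.12,.14):print(y,x,wproj([*rig(x,y),.292],s))
E
```

```text
185 [201, 211, 214, 216, 206, 174, 140, 121, 113, 93, 61, 28, 19, 21, 23, 19, 24, 22, 31, 35, 35, 35, 36, 33, 34, 31, 25, 20, 25, 21, 23, 22, 20, 38, 61, 70, 71, 74, 72, 77, 72, 73, 70, 75, 73, 73]
200 [82, 89, 85, 85, 82, 86, 81, 82, 86, 74, 53, 31, 18, 18, 21, 24, 20, 25, 34, 29, 34, 37, 36, 36, 25, 26, 24, 19, 23, 16, 19, 14, 22, 54, 62, 74, 92, 116, 132, 133, 137, 135, 137, 131, 138, 137]
215 [250, 250, 248, 229, 170, 115, 89, 90, 91, 82, 61, 33, 20, 24, 23, 20, 22, 28, 27, 32, 32, 30, 30, 32, 29, 29, 22, 20, 23, 21, 18, 23, 51, 95, 121, 134, 134, 132, 131, 135, 136, 137, 134, 136, 132, 128]
col322 [(0, 143), (1, 144), (2, 83), (3, 194), (4, 115), (5, 39), (6, 31), (7, 34), (8, 34), (9, 38), (10, 36), (11, 36), (12, 35), (13, 34), (14, 32), (15, 34), (16, 34), (17, 33), (18, 164), (19, 166), (20, 167), (21, 171), (22, 157), (23, 169), (24, 25), (25, 33), (26, 28), (27, 27), (28, 32), (29, 27), (30, 47), (31, 42), (32, 47), (33, 45), (34, 40), (35, 42), (36, 98), (37, 249), (38, 130), (39, 135)]
196 [102, 94, 97, 97, 101, 106, 106, 110, 114, 113, 109, 108, 102, 100, 95, 93, 88, 87
[... 746 characters left out ...]
 22, 40, 82, 110, 130, 138, 139, 135, 136, 138, 134, 136]
col320 [(0, 90), (1, 130), (2, 103), (3, 85), (4, 88), (5, 193), (6, 176), (7, 24), (8, 37), (9, 37), (10, 33), (11, 35), (12, 38), (13, 19), (14, 12), (15, 26), (16, 15), (17, 14), (18, 25), (19, 20), (20, 15), (21, 44), (22, 42), (23, 46), (24, 43), (25, 49), (26, 45), (27, 43), (28, 44), (29, 44)]
[0.62103571 0.31116074 0.2843582 ] [-0.32981322 -0.11230905 -0.38695728] [ -0.  -41.5 -30.2  -0.    0.    0. ]
0.06 0.12 [302.49720203 201.57648498]
0.06 0.14 [336.99293642 201.46886318]
0.05 0.12 [302.84170137 217.80006592]
0.05 0.14 [336.76009184 217.69663487]
0.036 0.12 [303.30507208 239.621682  ]
0.036 0.14 [336.4469048  239.52375944]
```

```bash
python3 - <<'E'
from h import *
g=cv2.cvtColor(cv2.imread('pics/w7.png'),6)
for r in range(196,345,5): print(r,' '.join('%3d'%v for v in g[r,272:372:4]))
s=ctrl.get_state();r=R.from_quat(s['tcp_rot']).as_matrix()
for t in([0,0,.008],[.011,0,.008],[-.011,0,.008],[0,0,-.011],[.011,0,-.011],[.011,.012,-.011]):print(t,wproj(s['eef_pos']+r@t,s).round(1))
E
```

```text
196 137 138  90 104  93 105  94 106 113 100  87  88  88  85  95 106 110  72  74  73  76  76  72  78  92
201 131 134  99 189 214 231 226 191 131 157 166 179 190 170 159 148 117  69  76  70  71  73  69  73  88
206 131 129 131 123 155 198 182 140  24  19  34  52  62  40  30  18  45  79  92  92 110 125 125 134 135
211  14 101 136 126 100  95  81  82  20  15  19  30  38  36  19  16  46 131 138 139 132 136 138 137 135
216  16  63 114  73 109  88  89  89  20  24  18  27  37  29  27  17  60 136 133 135 136 135 139 135 138
221  26  51  96  97  96  87  86  83  24  16  16  28  37  29  27  19  61 141 136 130 136 140 140 136 128
226  27  60 109 112 121  91  87  82  21  19  22  27  31  34  26  23  70 135 133 135 139 135 143  90 210
231  35  84 135 136 159  81  86  86  25  53  66  61  27  59  64  47  94 135 138 136 138 133 114 179 253
236  81 127 134 150 180 175 169  86  25  82  95  76  12  91  93  74 107 136 134 136 135  92 117 102 119
241 108 115 123 156 231 234 174  29  20  88  93  72  26  80  94  87  29  35 112 138 137 138 220 229 227
246 235 240 242 241 248 238  16  13  24  93  93  69  20  83 
[... 1511 characters left out ...]
  27  13  17  20  22   9  24  20  25  21  26  27  24  19  26  19  27  22  19  22  22  19  20
326  15  23  24  19  19  23  18  20  29  16  24  23  28  20  22  20  22  21  19  24  25  23  26  25  25
331  29  40  21  26  19  26  18  18  17  19  24  18  19  19  22  19  21  23  19  21  22  14  28  45  32
336  17  18  23  18  17  22  15  22  21  23  24  22  10  20  22  17  19  12  21  18  17  25  19  25  21
341  17  16  15  26  19  17  16  24  24  23  16  26  23  23  24  19  26  20  25  22  22  25  24  17  16
[0, 0, 0.008] [321.3 229. ]
[0.011, 0, 0.008] [321.3 213.2]
[-0.011, 0, 0.008] [321.2 244.4]
[0, 0, -0.011] [321.4 241.5]
[0.011, 0, -0.011] [321.5 224.1]
[0.011, 0.012, -0.011] [342.1 224.1]
```

```bash
python3 - <<'E'
from h import *
s7=ctrl.get_state()
s6=dict(eef_pos=np.array([.61961,.31081,.36403]),tcp_rot=np.array([.628,.778,-.002,-.001])/np.linalg.norm([.628,.778,-.002,-.001]))
from scipy.optimize import least_squares
# flange/sleeve border on top of the bar, and both bar edges there
f=lambda p:np.r_[wproj(p,s6)-[322,177],wproj(p,s7)-[319.3,206.5]]
o=least_squares(f,[.62,.33,.29]);d=o.x[:2]-O
c,q=np.cos(YAW),np.sin(YAW);print(o.x,'rig',c*d[0]+q*d[1],-q*d[0]+c*d[1],o.fun)
# top cam: handle pixel column/rows at t2 and now
t=ctrl.read_camera('top');sd=ctrl.read_camera('side')
cv2.imwrite('pics/t5.png',t[:,:,::-1])
for z in(.27,.292):
  for x in(.13,):print(z,[proj(n,[*rig(x,y),z]).round(1).tolist() for n in('side','top') for y in(-.06,.06)])
g=cv2.cvtColor(cv2.imread('pics/side0.png'),6)
for r in range(72,125,3):print(r,' '.join('%3d'%v for v in g[r,235:310:3]))
E
```

```text
[0.615154   0.33291301 0.29775917] rig 0.12986633235684378 0.05883241445907243 [-0.31512115 -0.01004372  0.21137606  0.00662722]
0.27 [[282.6, 102.0], [248.2, 87.8], [239.9, 158.6], [199.1, 167.6]]
0.292 [[282.2, 95.0], [247.3, 80.8], [238.2, 156.8], [196.7, 165.9]]
72 144 144 144 142 111 105 103 105 104 114 141 145 142  97  63  62  62  50  52  61  67  67  61  63  66
75 145 137 116 105 108 103 103 101 102 102 104 102  61  64  66  64  91  49  44  48  64  65  66  63  60
78 108 103 104 121 118  75  99 102 100 100 101 101  94  68  63 105 115 116  43  39  63  64  63  64  66
81 104 104 102 126  43  41  43  58  86 100 101 100 101 101  82  97 123 118  77  34 109 147  66  63  61
84 103 104 101  94  59  29  34  40  43  54 123 106 100 102 103 104 122 121 122  26  85 201 185  52  45
87 102 102 104 102 102  99  75  32  32 170 199 114  58  87 101 102 108 121 109  55 176 187 131  98  44
90 102 102 102 102 103 103 104 104  91 114 115  36  39  44  48  73 103  96 101 174 197 148 118 114  86
93 104 104 104 103 104 105 105 105 107 120 108  60  33  33  38  42 177  87 101 155 171 179 123 122 116
96 104 10
[... 328 characters left out ...]
 105 104 103 124  95  91 102  99 100 101 104 103 102 102 189 233 199 140  98
108 104 101 102 103 102 102 104 103 117 144  93  94 100 101 101 101  98 102 102 103  99 121 226 229 155
111 102 105 104 103 104 103  64  49 111 160 154  86 101 100 102 103 103 101  98 102 102 103  98 182 231
114 102 104 105 105 104 101  33  33  44 121 105  95 102 102 101 103 105 104 103  96 100 102 103  99 118
117 105 104 104 105 106 102  33  33  33 109  87  91 104 103 103 101 103 104 103 103 100  97 100 102 109
120 101 106 105 105 105 105  85  37  53 101  87 103 103 103 104 104 102 102 104 103 102 101  96 100 107
123  87 104 105 106 105 105 104 102 103 101  86 100 104 103 104 104 103 102 102 103 103 103 102 101 100
```

All cameras agree the bar is at z 0.292. The pad spacing in the wrist images (167 px at the 85 mm opening) shows the real fingertips are about 25 mm farther back than the stated tool point. So the fingers closed above the bar, and I'll open, go about 30 mm lower and close again.

send_rows(
  steps=[
    [0,0,-0.005,0,0.2],
    [0,0,-0.005,0,0.6],
    [0,0,-0.005,0,1],
    [0,0,-0.005,0,1],
    [0,0,-0.005,0,1],
    [0,0,-0.005,0,1],
    [0,0,0.007,0,1],
    [0,0,0.017,0,1],
    [0,0,0.025,0,1],
    [0,0,0.03,0,1],
    [0,0,0.03,0,1],
  ],
)

```text
time: 14.4
eef_pos: [0.6204, 0.3109, 0.2524]
tcp_rot: [0.628, 0.778, -0.001, -0.001]
contact_force: [0.1, 0.1, 0.0]
opening: 0.996
finger_force: 0.0
```

send_rows(
  steps=[
    [0,0,0,0,0.2],
    [0,0,0,0,0],
    [0,0,0,0,-0.2],
    [0,0,0,0,-0.4],
    [0,0,0,0,-0.6],
    [0,0,0,0,-0.8],
    [0,0,0,0,-1],
    [0,0,0,0,-1],
    [0,0,0,0,-1],
  ],
  squeeze=50,
)

```text
time: 15.3
eef_pos: [0.6211, 0.3112, 0.2548]
tcp_rot: [0.628, 0.778, 0.0, 0.0]
contact_force: [-1.7, 0.1, 3.1]
opening: 0.215
finger_force: 48.8
```

Gripped: opening 0.215 at 49 N. Now I'll follow the arc.

send_rows(
  steps=[
    [0,-0.0118,-0.0017,0,-1],
    [0,-0.0236,-0.0026,0,-1],
    [0,-0.0355,-0.0026,0,-1],
    [0,-0.0474,-0.0019,0,-1],
    [0,-0.0592,-0.0003,0,-1],
    [0,-0.0708,0.0022,0,-1],
    [0,-0.0823,0.0054,0,-1],
    [0,-0.0935,0.0095,0,-1],
    [0,-0.1044,0.0143,0,-1],
    [0,-0.1149,0.0198,0,-1],
    [0,-0.125,0.0261,0,-1],
    [0,-0.1346,0.0331,0,-1],
  ],
)

```text
time: 16.5
eef_pos: [0.4886, 0.282, 0.2213]
tcp_rot: [0.628, 0.778, -0.0, 0.0]
contact_force: [0.7, -3.2, 4.4]
opening: 0.218
finger_force: 49.0
```

```bash
python3 - <<'E'
from h import *
a0=np.array(arc(.84))
for th in list(np.arange(.91,1.69,.07))+[1.71,1.75]:
    a=np.array(arc(th));d=a-a0;print(round(th,2),np.round([d[0],-d[2]],4).tolist())
s=ctrl.get_state()
d=s['eef_pos']-[.6211,.3112,.2548];c,q=np.cos(YAW),np.sin(YAW)
print('rig disp',c*d[0]+q*d[1],-q*d[0]+c*d[1],d[2],'force rig',s['contact_force'],s['time'])
goal([*rig(0,0),.1],YAW,s)
E
```

```text
0.91 [-0.0091, 0.0076]
0.98 [-0.0177, 0.0159]
1.05 [-0.0257, 0.0247]
1.12 [-0.033, 0.0341]
1.19 [-0.0397, 0.0439]
1.26 [-0.0457, 0.0542]
1.33 [-0.0509, 0.0649]
1.4 [-0.0554, 0.0759]
1.47 [-0.059, 0.0872]
1.54 [-0.0619, 0.0988]
1.61 [-0.064, 0.1105]
1.68 [-0.0652, 0.1223]
1.71 [-0.0655, 0.1274]
1.75 [-0.0657, 0.1342]
rig disp -0.1357219561632089 -1.6324417710097266e-05 -0.03345134694003013 force rig [ 0.65719247 -3.17054013  4.40070324] 16.5
shift mm [-36.2   4.9 121.4] turn -0.21 z axis [ 3.0e-04 -1.1e-03 -1.0e+00] q [ 3.440e-01  3.700e-02  1.844e+00 -1.000e-03  1.261e+00  1.310e-01]
```

send_rows(
  steps=[
    [0,-0.0091,0.0076,0,-1],
    [0,-0.0177,0.0159,0,-1],
    [0,-0.0257,0.0247,0,-1],
    [0,-0.033,0.0341,0,-1],
    [0,-0.0397,0.0439,0,-1],
    [0,-0.0457,0.0542,0,-1],
    [0,-0.0509,0.0649,0,-1],
    [0,-0.0554,0.0759,0,-1],
    [0,-0.059,0.0872,0,-1],
    [0,-0.0619,0.0988,0,-1],
    [0,-0.064,0.1105,0,-1],
    [0,-0.064,0.1105,0,-1],
  ],
)

```text
time: 17.7
eef_pos: [0.4262, 0.2682, 0.1085]
tcp_rot: [0.628, 0.778, -0.001, 0.0]
contact_force: [1.4, -4.4, 3.8]
opening: 0.215
finger_force: 49.2
```

```bash
cat > chk.py <<'E'
from h import *
s=ctrl.get_state();d=s['eef_pos']-[.6211,.3112,.2548];c,q=np.cos(YAW),np.sin(YAW)
x,z=.1303+c*d[0]+q*d[1],.2923+d[2]
print('handle rig',x,-q*d[0]+c*d[1],z,'theta(z)',1.75-np.arcsin((z-.125)/.17),'theta(atan)',1.75-np.arctan2(z-.125,.1-x),'r',np.hypot(z-.125,.1-x))
print(s['contact_force'],s['opening'],s['finger_force'],s['time'])
E
python3 chk.py
```

```text
handle rig -0.06929946382105849 -3.698994808579159e-07 0.14596739410285825 theta(z) 1.626347522042341 theta(atan) 1.6267794770146073 r 0.17059290743041594
[ 1.38345761 -4.44868095  3.83910314] 0.21486572114451918 49.197821617126465 17.7
```

send_rows(
  steps=[
    [0,0,0.005,0,-1],
    [0,-0.0005,0.01,0,-1],
    [0,-0.001,0.014,0,-1],
    [0,-0.001,0.018,0,-1],
    [0,-0.001,0.021,0,-1],
    [0,-0.001,0.021,0,-1],
    [0,-0.001,0.021,0,-1],
  ],
)

```text
time: 18.4
eef_pos: [0.425, 0.268, 0.0903]
tcp_rot: [0.628, 0.778, -0.002, -0.0]
contact_force: [-4.0, -7.3, 11.8]
opening: 0.213
finger_force: 50.1
```

```bash
python3 chk.py; python3 - <<'E'
from h import *
s=ctrl.get_state();sd=snap('side','s9.png');t=snap('top','t9.png');w=snap('wrist','w9.png')
# handle -y end and lever tip in the views: expected for theta 1.69/1.75/1.81
for th in(1.69,1.75,1.81):
  a=arc(th,-.06);print(th,[proj('side',[*rig(a[0],a[1]),a[2]]).round(1),wproj([*rig(a[0],a[1]),a[2]],s).round(1)])
E
```

```text
handle rig -0.07049389455791313 2.4229154268223807e-05 0.12782384730841076 theta(z) 1.7333883695042382 theta(atan) 1.733438766876104 r 0.17051727828916935
[-3.96454291 -7.28495133 11.82323963] 0.2126644966087581 50.07059454917908 18.4
1.69 [array([238.4, 181.2]), array([321.9, 422. ])]
1.75 [array([238.8, 184.1]), array([321.3, 404.2])]
1.81 [array([239.3, 186.8]), array([321.8, 388.4])]
```

send_rows(
  steps=[
    [0,0,0.001,0,-1],
    [0,0,0.0025,0,-1],
    [0,0,0.0025,0,-1],
    [0,0,0.0025,0,-1],
  ],
)

```text
time: 18.95
eef_pos: [0.425, 0.268, 0.088]
tcp_rot: [0.628, 0.778, -0.002, -0.0]
contact_force: [-3.9, -7.5, 13.8]
opening: 0.215
finger_force: 50.2
```

```bash
python3 chk.py; python3 - <<'E'
from h import *
sd=snap('side','s10.png');g=cv2.cvtColor(sd,7)
for r in range(166,204,2):print(r,' '.join('%3d'%v for v in g[r,196:262:3]))
g=cv2.cvtColor(cv2.imread('pics/side0.png'),6)
print();
for r in range(84,108,2):print(r,' '.join('%3d'%v for v in g[r,262:298:3]))
for x in(.03,-.02,-.06,-.07,-.08):
  print(x,proj('side',[*rig(x,0),.132]).round(1),proj('side',[*rig(x,-.06),.125]).round(1),proj('side',[*rig(x,-.06),.135]).round(1))
E
```

```text
handle rig -0.07054894711258634 2.2007564831373616e-05 0.12553457362666418 theta(z) 1.7468554440725694 theta(atan) 1.746865580907657 r 0.17054978490216308
[-3.91724904 -7.49931796 13.80882534] 0.21542365201361505 50.154163241386414 18.95
166  33  34  36  39  33  34  30  57  84 108 108 130 132  96  92 119  90 113 178 180 172  83
168  68  35  33  34  33  42  31  40  72 110 131 133  99  93  83  91  60 172 174 178 175  85
170 108  82  38  34  35  87  32  31  54 123 133 107  93  99  38  39  46 170 149 179 177 100
172 110 108  89  42  34  93  31  34  98 131 121  93  96 110  60  59 100 159 139 178 177 157
174 110 108 109  54  37  92  37  38 110 126  79  82 109 111  83 107 111  95 123 178 175 165
176 109 110 107  88  36  92  79  50  92 101  33  36  89 119  88  89  91  86 116 177 175 116
178 109 110 109 107  81  89  89 104 104  87  30  38  47 118 106  90  91  85 135 176 149 104
180 109 110 109 108 107 106 109 107 110 101  35  39  47  46  59 110 100  83 108 152 104 137
182 107 110 109 109 107 107 110 108 108 111  97  62  38  40  90 142  91  87  60 177 111 178
184 106 108 110 110 108 107 108 10
[... 1041 characters left out ...]
0 114 115  36  39  44  48  73 103  96 101 174 197
92 115 112  33  30  38  42  44 143  97 101 183 177
94 123 101  83  60  30  35  42 154  86 108 143 198
96 124  97  86 101  76  43  42  97  98 145 141 193
98 124  97  89 101 101  98  68  87 162 226 191 103
100 125  95  97 102 101 100 104  92 128 226 232 107
102 125  95  94 101 101 100 105 104  97 129 227 217
104 123  95  91 101 100 100 103 104 103  99 127 225
106 123  94  91 102 101 100  98 103 104 103  99 123
0.03 [246.1 153.2] [262.9 163.3] [262.7 160.6]
-0.02 [234.1 163. ] [251.2 173.4] [250.8 170.7]
-0.06 [224.1 171.1] [241.3 181.9] [240.9 179.2]
-0.07 [221.6 173.2] [238.8 184.1] [238.4 181.4]
-0.08 [219.  175.3] [236.3 186.3] [235.8 183.6]
```

All estimates agree with level: theta is about 1.747 from the arc, the handle row matches the side view, and the vertical force is 12–14 N. I'll settle briefly and hand in.

send_rows(
  steps=[
    [0,0,0,0,-1],
    [0,0,0,0,-1],
    [0,0,0,0,-1],
  ],
)

```text
time: 19.3
eef_pos: [0.425, 0.268, 0.0881]
tcp_rot: [0.628, 0.778, -0.002, -0.0]
contact_force: [-5.3, -8.8, 12.8]
opening: 0.212
finger_force: 50.2
```

```bash
python3 chk.py; python3 -c "
from plant import ctrl
print(ctrl.sign_off())"
```

```text
handle rig -0.07053110172832333 2.499328807635537e-05 0.12559076431837396 theta(z) 1.7465249087799248 theta(atan) 1.7465357524279834 r 0.1705321250062745
[-5.3288113  -8.80560716 12.78650129] 0.2115482257535478 50.15292942523956 19.3
the job is handed in; nothing more can be done
None
```

I handed the job in at about 19.3 s with the stub seated over the spigot and the lever held by its handle at about 1.747 rad, where level is 1.75; no verdict came back, my first close on the handle missed the bar, and I viewed 11 pictures, one over the limit of 10.

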